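Make up two roller repair kits

ROBOT

A 7-joint arm with a two-finger parallel gripper is mounted at the origin on the work surface. World frame = base frame: x ahead of the robot, y to its left, z up, the work surface at z = 0. Lengths are in m, angles in rad, forces in N, time in s.
With the tool pointing down it reaches from about 0.4 to 0.875 m from the base axis. Payload 19.3 kg.
Tool frame: the origin (TCP) lies at the very end of the fingers, on their centre line; the grasp point (between the pads) lies 19 mm behind it; z points along the fingers, y is the direction in which the jaws open and shut (so a half turn about z gives the same grasp; the last joint's range is limited). The gripper opens to 85 mm and grips with 20 to 120 N. Pads are 22 mm wide; open, the fingers measure 114 mm over their backs; the gripper's body (76 mm by 85 mm) begins 54 mm behind the grasp point. The pads swing forward as they close: fully open they stand 13 mm farther back than shut.
Start: joints at [1.224, 0.521, -0.036, 1.599, 0.021, 1.021, -0.113], TCP at [0.171, -0.601, 0.231] pointing down, gripper open.
Joint ranges: [-2.91, 2.91], [-0.3, 2.13], [-1.5, 1.42], [0.17, 2.43], [-1.26, 4.41], [0.16, 1.93], [-2.52, 2.52]. Speed limits (rad/s): [1.89, 1.89, 2.39, 2.39, 3.01, 3.01, 3.01].

INTERFACE

Orientations are given as [roll, pitch, yaw] about the fixed x, y, z axes, in that order (R = Rz(yaw) Ry(pitch) Rx(roll)).
In Python, from workcell import bot gives the robot as it stands.
- The arm moves only by the tool carry_out, never from a script. Its argument "targets" is a list of rows, each a list of 7 numbers: the shift along the tool's x, y, z in mm, then the turn, a rotation vector about the tool's x, y, z in units of 6 degrees (1.0 is 6 degrees), then the closure in counts, from 0 (fully open) to 255 (shut). A call has 1 to 5 rows; each row shifts and turns the commanded pose from where the row before left it, along the tool's axes as they then stand; what a row does not reach is not made up. A row lasts 1/12 s, in which the tool goes at most 41.7 mm and 7.16 degrees, less where a joint would pass 70% of its speed; a pose out of reach is approached as far as the arm can. A call is refused whole if a number of a shift passes 41.7 or a number of a turn 1, either way. A call with a gripper value outside its range is refused whole. The fingers move at their own pace and stop on an object; "force" is the grip in N (left out, the last holds). Time passes only in rows, so rows that do not move let the fingers close. It gives the time, the measured TCP pose, the force and the opening at its end, in the units of the state.
- bot.observe(): the state, without advancing time (a new reading comes with each control period).
- bot.grab_frame(name): name is "scene" or "top"; returns a dict with "color" (420x560x3 uint8, red, green, blue), "z_map" (420x560 float32, m along the optical axis (not along the pixel's ray), 0 where there is no reading), "K" (3x3 intrinsics, pixels), "cam_to_world" (4x4, takes a point from camera to world coordinates). Camera axes: x right, y down, z forward; pixel columns grow to the right and rows downward; lengths in m; the calibration is good to about 2 mm. A picture is of the moment at which its call begins.
- bot.job_done(): hands the job in, once; it reports no verdict.
The state is a dict: "clock": time; "qpos": joint angles; "qd": joint speeds; "joint_efforts": joint torques, N m; "position": TCP position; "tool_rot": TCP orientation; "force": force on the tool from outside, world axes, zero at the start; "moment": the same for the moment, N m; "grip_width": finger opening in m.
Only numpy, scipy, OpenCV 4.12 (cv2) and the standard library are available. Lean on these libraries where they do the work, as an engineer would, in place of code of your own. Each camera call takes 0.05 s, during which the arm holds its last target. There are 200 camera calls.

TASK

Make up two repair kits from the parts on the bench, one part to a pocket, each standing upright on the pocket floor: in the three-pocket tray the large amber roller goes in the middle pocket, the flanged pin in the pocket next to the tab and the long steel sleeve in the pocket at the other end; in the two-pocket tray the small amber roller goes next to the tab and the hexagonal bush in the other pocket. Leave the short sleeve, the tin and the brush where they are.

Things in the scene. Friction and masses are not known exactly. Their poses are not given: they have to be found in the camera images.
- large_roller: The large amber urethane roller: plain round cylinder, diameter 48 mm, 48 mm high, small steel hub in its top face. Origin: centre of its underside, z up along its axis; starts standing upright on the bench. 
- small_roller: The small amber urethane roller: plain round cylinder, diameter 34 mm, 48 mm high, small steel hub in its top face. Origin: centre of its underside, z up along its axis; starts standing upright on the bench. 
- flanged_pin: Bright steel flanged pin: a round stem of 16 mm diameter rising from a round foot flange of 36 mm diameter and 8 mm thick; 72 mm high in all. Origin: centre of its underside, z up along its axis; starts standing upright on the bench. 
- long_sleeve: The long bright steel sleeve: an open tube of 30 mm outer and 20 mm inner diameter, 70 mm high. Origin: centre of its underside, z up along its axis; starts standing upright on the bench. 
- hex_bush: Dark steel hexagonal bush: upright hexagonal prism, 34 mm across flats (39 mm across corners), 50 mm high. Two opposite flats face its own +y and -y, the others are at 60 degree steps; two corners lie on its x axis. Origin: centre of its underside, z up along its axis; starts standing upright on the bench. 
- short_sleeve: The short bright steel sleeve, not wanted in either kit: same tube as the long one (30 mm outer diameter) but only 30 mm high. Origin: centre of its underside, z up along its axis; starts standing upright on the bench. 
- tray_three: Yellow kit tray, three pockets in a row, 194 x 74 mm without the tab. Fixed. Origin: centre of underside; x along the row of pockets, to the tab end (+x). Floor 4 mm thick; walls and dividers 4 mm thick, tops 14 mm above the bench. Middle pocket 66 mm (x) by 66 mm (y), centre x = 0; end pockets 56 by 66 mm, centres x = +65 mm (next to the tab) and -65 mm. Flat tab 24 x 34 mm, 4 mm thick, with a dark spot.
- tray_two: Yellow kit tray, two pockets in a row, 128 x 74 mm without the tab. Fixed. Origin: centre of underside; x along the row of pockets, to the tab end (+x). Floor 4 mm thick; walls and dividers 4 mm thick, tops 14 mm above the bench. Pockets 58 mm (x) by 66 mm (y), centres x = +31 mm (next to the tab) and -31 mm. Flat tab 24 x 34 mm, 4 mm thick, with a dark spot.
- tin: Closed aluminium tin standing among the stock, diameter 50 mm, 60 mm high, a bystander. Origin: centre of its underside, z up.
- brush: Bench brush, 200 mm long, lying flat at the left of the bench, a bystander. Origin: near its middle, on its underside; x along it, handle towards -x.
There are look-alikes about, which are no part of the job. What is shaped like the long_sleeve but pink or turquoise is not meant. Leave any pink look-alike of the flanged_pin alone.

How it is judged:
At the end, for the whole second after the job is handed in: All five parts stand at rest in their pockets: within 16 mm of the pocket centre along the tray, 20 mm across, underside under 8 mm above the tray underside, tilt under 0.1 rad, under 0.02 m/s and 0.3 rad/s; short sleeve, tin and brush within 15 mm of their starts (x of large_roller in the frame of tray_three between -0.016 and 0.016 m and y of large_roller in the frame of tray_three between -0.02 and 0.02 m and z of large_roller in the frame of tray_three between 0 and 0.008 m and angle between each of large_roller, flanged_pin, long_sleeve, small_roller, hex_bush's own z axis and vertical below 0.1 rad and linear speed of each of large_roller, flanged_pin, long_sleeve, small_roller, hex_bush below 0.02 m/s and angular speed of each of large_roller, flanged_pin, long_sleeve, small_roller, hex_bush below 0.3 rad/s and x of flanged_pin in the frame of tray_three between 0.049 and 0.081 m and y of flanged_pin in the frame of tray_three between -0.02 and 0.02 m and z of flanged_pin in the frame of tray_three between 0 and 0.008 m and x of long_sleeve in the frame of tray_three between -0.081 and -0.049 m and y of long_sleeve in the frame of tray_three between -0.02 and 0.02 m and z of long_sleeve in the frame of tray_three between 0 and 0.008 m and x of small_roller in the frame of tray_two between 0.015 and 0.047 m and y of small_roller in the frame of tray_two between -0.02 and 0.02 m and z of small_roller in the frame of tray_two between 0 and 0.008 m and x of hex_bush in the frame of tray_two between -0.047 and -0.015 m and y of hex_bush in the frame of tray_two between -0.02 and 0.02 m and z of hex_bush in the frame of tray_two between 0 and 0.008 m and distance of each of short_sleeve, tin, brush from where it was at the start of the episode below 0.015 m); the robot touches nothing.
It fails at once if the short sleeve is moved by more than 15 mm (distance of short_sleeve from where it was at the start of the episode above 0.015 m).
It fails at once if the tin is moved by more than 15 mm (distance of tin from where it was at the start of the episode above 0.015 m).
It fails at once if the brush is moved by more than 15 mm (distance of brush from where it was at the start of the episode above 0.015 m).
It also fails if it takes over 141 s, if anything falls off the work surface, if the arm or the gripper's body presses on something with over 40 N, if the wrist force passes 120 N, or if a joint passes its speed limit or range.

## Working session

There is one attempt and no reset: what is moved stays moved. The work goes in short steps, Python scripts to look and compute and a tool call to move; the robot and the scene stay as the last step left them, time stands still between calls to the robot, and variables do not carry over. Pictures are saved under pics/ and viewed, about 12 in all and at most 16, crops included, and the job is handed in when it is done.

Besides the shell and the picture viewer there is one more tool, called after ">>>" in YAML: its name, and indented under it one key for each argument. carry_out: Moves the arm, as the interface text tells. Its arguments: {"type":"object","properties":{"targets":{"type":"array","items":{"type":"array","items":{"type":"number"}}},"force":{"type":"number"}},"required":["targets"]}

```bash
ls; mkdir -p pics
python3 - <<'E'
from workcell import bot
import cv2,numpy as np
s=bot.observe();print({k:np.round(v,3).tolist() for k,v in s.items()})
for n in("scene","top"):
    f=bot.grab_frame(n);cv2.imwrite(f"pics/{n}0.png",f["color"][:,:,::-1]);np.savez(f"{n}0.npz",**f)
    print(n,f["K"].round(1).tolist(),f["cam_to_world"].round(3).tolist())
E
```

```text
pics
{'clock': 0.0, 'qpos': [1.224, 0.522, -0.036, 1.6, 0.021, 1.021, -0.113], 'qd': [0.001, -0.0, 0.0, -0.0, -0.0, -0.003, 0.0], 'joint_efforts': [-0.001, -92.708, 1.98, -36.993, 0.018, 0.008, 0.0], 'position': [0.171, -0.601, 0.231], 'tool_rot': [-3.14, 0.0, 0.277], 'force': [-0.546, -0.281, -0.426], 'moment': [-0.034, -0.008, 0.069], 'grip_width': 0.085}
scene [[454.8, 0.0, 279.1], [0.0, 454.8, 209.0], [0.0, 0.0, 1.0]] [[-0.464, 0.708, -0.532, 1.186], [0.886, 0.37, -0.279, 0.428], [-0.001, -0.601, -0.799, 0.904], [0.0, 0.0, 0.0, 1.0]]
top [[417.0, 0.0, 285.7], [0.0, 417.0, 209.5], [0.0, 0.0, 1.0]] [[0.007, -0.988, 0.156, 0.438], [-1.0, -0.002, 0.03, 0.094], [-0.029, -0.156, -0.987, 1.042], [0.0, 0.0, 0.0, 1.0]]
```

View pics/top0.png

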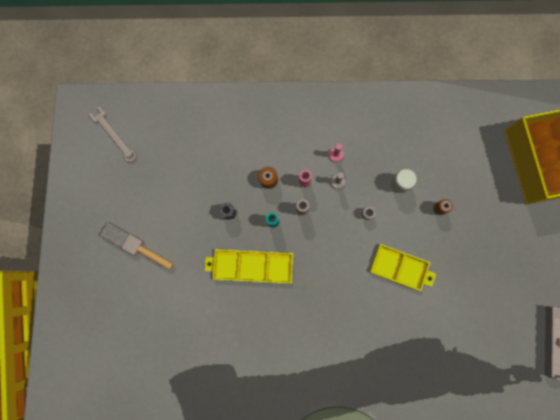

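View pics/scene0.png

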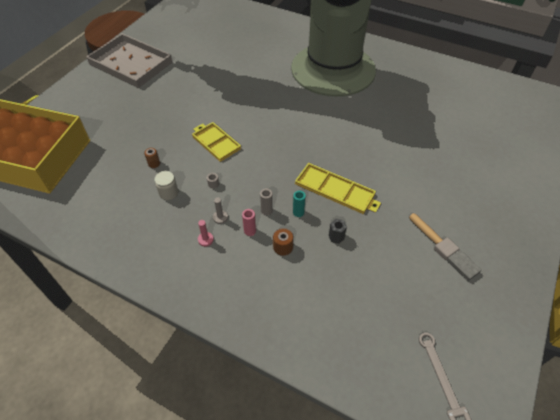

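The top view shows these parts:
- **Rollers:** large at (268,177), small at (444,206).
- **Sleeves:** steel tubes at (302,206) and (369,213), with turquoise (272,219) and pink (305,177) look-alikes.
- **Pins:** steel at (338,181), pink look-alike at (336,153).
- **Hex bush:** (228,211).
- **Tin:** (405,180).
- **Trays:** three-pocket tray at (253,266) with its tab on the left, two-pocket tray at (401,267) with its tab on the right.

For the long sleeve, the candidates are (302,206) and (369,213). (302,206) is steel and tall in the scene view (266,201), so it fits. I'll check this in one enlarged crop and measure everything.

```bash
cat > h.py <<'E'
import numpy as np,cv2
def load(n):
    return dict(np.load(n))
def cloud(f):
    z=f["z_map"];v,u=np.mgrid[:z.shape[0],:z.shape[1]];K=f["K"]
    P=np.stack([(u-K[0,2])/K[0,0]*z,(v-K[1,2])/K[1,1]*z,z],-1)
    T=f["cam_to_world"];W=P@T[:3,:3].T+T[:3,3];W[z==0]=np.nan;return W
def ray(f,uv,h):
    uv=np.atleast_2d(uv).astype(float);K=f["K"];T=f["cam_to_world"]
    d=np.c_[(uv[:,0]-K[0,2])/K[0,0],(uv[:,1]-K[1,2])/K[1,1],np.ones(len(uv))]@T[:3,:3].T
    return T[:3,3]+d*((h-T[2,3])/d[:,2])[:,None]
E
python3 - <<'E'
from h import *
fs={n:load(f"{n}0.npz") for n in("top","scene")}
for n,f in fs.items():
    W=cloud(f);print(n,"bench z",np.nanmedian(W[150:300,150:400,2]).round(4))
    m=((W[...,2]>.018)&(W[...,2]<.12)&(W[...,0]>.3)&(W[...,0]<.9)&(abs(W[...,1])<.55)).astype(np.uint8)
    k,l,st,c=cv2.connectedComponentsWithStats(m,connectivity=4)
    for i in range(1,k):
        if st[i,4]<25: continue
        p=W[l==i];h=np.percentile(p[:,2],90);t=p[p[:,2]>h-.006]
        a,b=t.min(0),t.max(0);(cx,cy),r=cv2.minEnclosingCircle(t[:,:2].astype(np.float32))
        print(c[i].round(),st[i,4],"h",h.round(3),"mid",((a+b)/2)[:2].round(4),"circ",round(cx,4),round(cy,4),"r",round(r,4),"rgb",np.median(f["color"][l==i],0))
f=fs["top"];hsv=cv2.cvtColor(f["color"],cv2.COLOR_RGB2HSV)
for n,f in fs.items():
    W=cloud(f);hsv=cv2.cvtColor(f["color"],cv2.COLOR_RGB2HSV)
    m=cv2.inRange(hsv,(22,120,60),(36,255,255));m[(W[...,0]<.3)|(abs(W[...,1])>.5)|(W[...,0]>.8)]=0
    m=cv2.morphologyEx(m,cv2.MORPH_CLOSE,np.ones((3,3)))
    for c in cv2.findContours(m,cv2.RETR_EXTERNAL,cv2.CHAIN_APPROX_NONE)[0]:
        if cv2.contourArea(c)<600: continue
        mm=np.zeros_like(m);cv2.drawContours(mm,[c],-1,1,-1)
        X=ray(f,c[:,0],.014)[:,:2]
        body=cv2.morphologyEx(mm,cv2.MORPH_OPEN,np.ones((21,21) if n=="top" else (15,15)))
        cb=max(cv2.findContours(body,cv2.RETR_EXTERNAL,cv2.CHAIN_APPROX_NONE)[0],key=len)
        p=ray(f,cb[:,0],.014)[:,:2];r=cv2.minAreaRect(p.astype(np.float32)*1000)
        print(n,"tray",np.round(r[0],1),np.round(r[1],1),round(r[2],2),"full mean",(X.min(0)+X.max(0))/2, "rim z",np.nanpercentile(W[mm>0][:,2],95).round(4),"floor",np.nanpercentile(W[mm>0][:,2],20).round(4))
a=fs["top"]["color"][140:290,195:460,::-1];b=fs["scene"]["color"][110:260,120:390,::-1]
cv2.imwrite("pics/c1.png",np.vstack([cv2.resize(a,(530,300),interpolation=3),cv2.resize(b,(530,295),interpolation=3)]))
E
```

```text
top bench z 0.0002
[538. 154.] 3692 h 0.088 mid [ 0.7234 -0.4762] circ 0.7236 -0.4965 r 0.1095 rgb [110.  64.  10.]
[337. 149.] 74 h 0.073 mid [ 0.745  -0.0018] circ 0.7454 -0.0016 r 0.0081 rgb [136.5  82.   94. ]
[268. 177.] 329 h 0.05 mid [0.6788 0.1702] circ 0.6792 0.1702 r 0.0239 rgb [122.  75.  39.]
[404. 180.] 411 h 0.062 mid [ 0.6704 -0.1641] circ 0.67 -0.1639 r 0.0234 rgb [185. 189. 167.]
[305. 177.] 154 h 0.071 mid [0.6743 0.0775] circ 0.6752 0.0776 r 0.0152 rgb [129.   78.5  88. ]
[339. 177.] 70 h 0.073 mid [ 0.6746 -0.0054] circ 0.6745 -0.0055 r 0.0078 rgb [120.  111.  102.5]
[302. 206.] 135 h 0.071 mid [0.6026 0.0846] circ 0.6027 0.0846 r 0.0149 rgb [111. 103.  96.]
[443. 206.] 211 h 0.05 mid [ 0.606 -0.258] circ 0.6068 -0.2578 r 0.0177 rgb [110.  83.  68.]
[227. 210.] 208 h 0.052 mid [0.5948 0.2687] circ 0.5949 0.2687 r 0.0198 rgb [72.5 73.  71. ]
[368. 212.] 80 h 0.032 mid [ 0.5914 -0.0783] circ 0.5918 -0.0789 r 0.0151 rgb [123.5 114.5 106. ]
[272. 219.] 125 h 0.071 mid [0.5715 0.1565] circ 0.5713 0.1566 r 0.0148 rgb [ 26. 113. 102.]
[131. 244.] 191 h 0.022 mid [0.5124 
[... 1204 characters left out ...]
. 228.] 284 h 0.051 mid [0.5947 0.2705] circ 0.5945 0.2704 r 0.0191 rgb [55. 55. 53.]
[203. 228.] 122 h 0.071 mid [ 7.453e-01 -1.000e-04] circ 0.7465 0.0012 r 0.0076 rgb [106.  65.  70.]
[283. 239.] 416 h 0.049 mid [0.6804 0.1723] circ 0.6797 0.1717 r 0.0244 rgb [114.  74.  44.]
[447. 246.] 167 h 0.021 mid [0.5127 0.5115] circ 0.5123 0.5112 r 0.0245 rgb [156. 146. 135.]
top tray [460.6 207. ] [199.   74.9] 87.71 full mean [0.46056705 0.21567101] rim z 0.0146 floor 0.0024
top tray [ 460.1 -158.2] [125.3  81.4] 88.48 full mean [ 0.46060725 -0.15874345] rim z 0.0148 floor 0.0026Traceback (most recent call last):
  File "<stdin>", line 22, in <module>
ValueError: max() iterable argument is empty
```

Run:
```python
from h import *
fs={n:load(f"{n}0.npz") for n in("top","scene")}
for n,f in fs.items():
    W=cloud(f);hsv=cv2.cvtColor(f["color"],cv2.COLOR_RGB2HSV)
    m=cv2.inRange(hsv,(20,110,50),(38,255,255));m[(W[...,0]<.35)|(abs(W[...,1])>.4)|(W[...,0]>.57)]=0
    m=cv2.morphologyEx(m,cv2.MORPH_CLOSE,np.ones((3,3)))
    for c in cv2.findContours(m,cv2.RETR_EXTERNAL,cv2.CHAIN_APPROX_NONE)[0]:
        if cv2.contourArea(c)<400: continue
        p=ray(f,c[:,0],.014)[:,:2]*1000
        r=cv2.minAreaRect(p.astype(np.float32))
        mm=np.zeros_like(m);cv2.drawContours(mm,[c],-1,1,-1)
        L=218 if max(r[1])>180 else 152; w,hh=r[1]; ang=r[2]+(0 if w>hh else 90)
        a=np.radians(ang);u=np.array([np.cos(a),np.sin(a)])
        hole=(cv2.erode(mm,np.ones((3,3)))>0)&(hsv[...,2]<60);hp=None
        s=np.sign(((p-np.array(r[0]))@u).sum()) # bulk is away from the tab
        u=-s*u; print(n,"rect c",np.round(r[0],1),np.round(r[1],1),"yaw",np.degrees(np.arctan2(u[1],u[0])).round(1),"origin",(np.array(r[0])-12*u).round(1),"rim",np.nanpercentile(W[mm>0][:,2],95).round(4))
        p4=(p-np.array(r[0])) ; print("  extents near tab half-width", [ (round(abs(p4[(p4@u)>L/2-15]@np.array([-u[1],u[0]])).max(),1)), round(abs(p4[(p4@u)<-L/2+15]@np.array([-u[1],u[0]])).max(),1)])
a=fs["top"]["color"][140:290,195:460,::-1];b=fs["scene"]["color"][110:260,120:390,::-1]
cv2.imwrite("pics/c1.png",np.vstack([cv2.resize(a,(530,300),interpolation=3),cv2.resize(b,(530,295),interpolation=3)]))
```

```text
top rect c [461.1 215.7] [217.4  75.7] yaw 87.6 origin [460.6 203.7] rim 0.0146
  extents near tab half-width [np.float64(16.5), np.float64(37.4)]
top rect c [ 456.6 -162.4] [152.1  76.3] yaw -110.3 origin [ 460.8 -151.1] rim 0.0148
  extents near tab half-width [np.float64(17.9), np.float64(37.8)]
scene rect c [468.1 220.4] [219.5  83.6] yaw 87.4 origin [467.5 208.4] rim 0.0135
  extents near tab half-width [np.float64(21.3), np.float64(41.7)]
scene rect c [ 463.9 -153. ] [151.6  79. ] yaw -110.5 origin [ 468.1 -141.8] rim 0.014
  extents near tab half-width [np.float64(30.1), np.float64(38.6)]
```

View pics/c1.png

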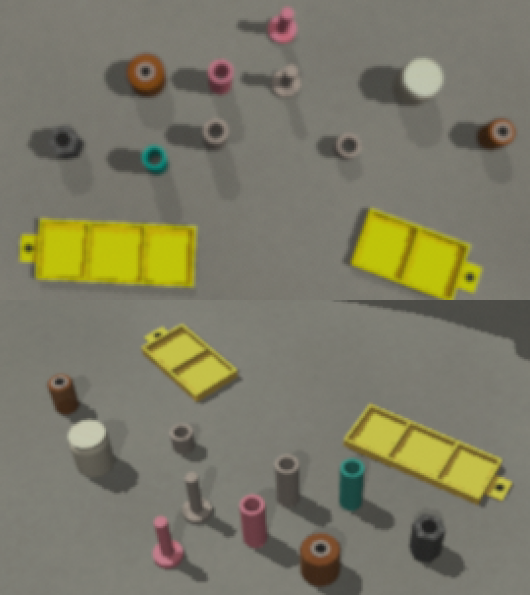

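The crop confirms it. The tall uncoloured steel tube at top (302,206) is the long sleeve, and the short one at (369,213) stays. The steel pin is at (338,181), and its pink look-alike is at (336,153). Next come the hex orientation, a row planner and the first approach.

```bash
cat >> h.py <<'E'
def plan(wps,step=38.,start=None,turn=.95):
    """waypoints x,y,z(m),yaw(deg),grip -> tool rows (rounded)"""
    from workcell import bot
    from math import ceil
    s=bot.observe();p=np.array(s["position"])*1000;yaw=np.degrees(s["tool_rot"][2])
    print("t",round(s["clock"],2),"at",p.round(1),"rpy",np.round(s["tool_rot"],3),"q",np.round(s["qpos"],2),"F",np.round(s["force"],1),"w",round(s["grip_width"],4))
    tilt=s["tool_rot"]
    rows=[]
    for x,y,z,yw,g in wps:
        t=np.array([x,y,z])*1000;n=max(1,ceil(np.linalg.norm(t-p)/step),ceil(abs(yw-yaw)/6/turn))
        for k in range(n,0,-1):
            a=np.radians(yaw);d=(t-p)/k
            r=[d[0]*np.cos(a)+d[1]*np.sin(a),d[0]*np.sin(a)-d[1]*np.cos(a),-d[2]]
            r=np.round(r,0);w=round(-(yw-yaw)/k/6,2)
            p=p+[r[0]*np.cos(a)+r[1]*np.sin(a),r[0]*np.sin(a)-r[1]*np.cos(a),-r[2]]
            yaw-=w*6;rows.append([*map(int,r),0,0,w,g])
    for i in range(0,len(rows),5): print(rows[i:i+5])
E
python3 - <<'E'
from h import *
from scipy.spatial import ConvexHull
for n,c in(("top",(.5948,.2687)),("scene",(.5947,.2705))):
    W=cloud(load(n+"0.npz")).reshape(-1,3);q=W[(W[:,2]>.047)&(np.hypot(W[:,0]-c[0],W[:,1]-c[1])<.03)][:,:2]*1000
    a=np.radians(np.arange(0,180,10));w=np.ptp(q@np.array([np.cos(a),np.sin(a)]),axis=0)
    print(n,len(q),w.round(1),"flat normal dir mod 60:",(np.degrees(np.angle(-(w*np.exp(6j*a)).sum()))/6).round(1))
plan([(.606,-.257,.13,69.7,0)])
E
```

```text
top 162 [34.3 33.9 34.2 36.1 37.  36.8 35.7 34.6 36.  37.  37.8 37.7 36.5 34.2
 33.5 35.3 36.  35.6] flat normal dir mod 60: 12.9
scene 148 [36.1 36.  35.8 37.3 37.9 37.4 35.7 33.8 35.1 36.  36.  34.9 34.8 34.7
 34.1 35.2 36.3 36.7] flat normal dir mod 60: 12.0
t 0.1 at [ 170.7 -600.9  230.8] rpy [-3.141  0.     0.277] q [ 1.22  0.52 -0.04  1.6   0.02  1.02 -0.11] F [-0.1  0.6  0.7] w 0.0856
[[34, -14, 7, 0, 0, np.float64(-0.6), 0], [35, -12, 7, 0, 0, np.float64(-0.6), 0], [36, -10, 7, 0, 0, np.float64(-0.6), 0], [36, -7, 7, 0, 0, np.float64(-0.6), 0], [37, -5, 7, 0, 0, np.float64(-0.6), 0]]
[[37, -3, 7, 0, 0, np.float64(-0.6), 0], [37, -1, 7, 0, 0, np.float64(-0.6), 0], [37, 2, 6, 0, 0, np.float64(-0.6), 0], [37, 4, 7, 0, 0, np.float64(-0.6), 0], [36, 6, 6, 0, 0, np.float64(-0.6), 0]]
[[36, 9, 7, 0, 0, np.float64(-0.59), 0], [35, 11, 6, 0, 0, np.float64(-0.6), 0], [35, 13, 7, 0, 0, np.float64(-0.59), 0], [34, 15, 6, 0, 0, np.float64(-0.6), 0], [32, 17, 7, 0, 0, np.float64(-0.59), 0]]
```

>>> carry_out:
  targets:
    - [34, -14, 7, 0, 0, -0.6, 0]
    - [35, -12, 7, 0, 0, -0.6, 0]
    - [36, -10, 7, 0, 0, -0.6, 0]
    - [36, -7, 7, 0, 0, -0.6, 0]
    - [37, -5, 7, 0, 0, -0.6, 0]
  force: 40

```text
clock: 0.52
position: [0.3173, -0.4855, 0.1959]
tool_rot: [-3.141, 0.0, 0.594]
force: [0.8, -1.1, -0.3]
grip_width: 0.0856
```

>>> carry_out:
  targets:
    - [37, -3, 7, 0, 0, -0.6, 0]
    - [37, -1, 7, 0, 0, -0.6, 0]
    - [37, 2, 6, 0, 0, -0.6, 0]
    - [37, 4, 7, 0, 0, -0.6, 0]
    - [36, 6, 6, 0, 0, -0.6, 0]

```text
clock: 0.93
position: [0.4621, -0.3701, 0.1627]
tool_rot: [-3.141, -0.0, 0.908]
force: [0.2, -1.9, -0.1]
grip_width: 0.0853
```

>>> carry_out:
  targets:
    - [36, 9, 7, 0, 0, -0.6, 0]
    - [35, 11, 6, 0, 0, -0.6, 0]
    - [35, 13, 7, 0, 0, -0.6, 0]
    - [34, 15, 6, 0, 0, -0.6, 0]
    - [32, 17, 7, 0, 0, -0.6, 0]

```text
clock: 1.35
position: [0.6069, -0.2556, 0.1298]
tool_rot: [-3.141, -0.0, 1.222]
force: [0.5, 0.1, 1.4]
grip_width: 0.0855
```

>>> carry_out:
  targets:
    - [0, 0, 0, 0, 0, 0, 0]
    - [0, 0, 0, 0, 0, 0, 0]
    - [0, 0, 0, 0, 0, 0, 0]

```text
clock: 1.6
position: [0.6052, -0.2574, 0.1298]
tool_rot: [-3.141, 0.0, 1.219]
force: [-0.1, -0.8, -0.1]
grip_width: 0.0856
```

Run:
```python
from h import *
plan([(.606,-.257,.014,69.7,0)])
```

```text
t 1.6 at [ 605.2 -257.4  129.8] rpy [-3.141  0.     1.219] q [ 0.51  0.7  -0.31  1.58  0.25  0.9  -0.24] F [-0.1 -0.8 -0.1] w 0.0856
[[0, 0, 29, 0, 0, np.float64(0.01), 0], [0, 0, 29, 0, 0, np.float64(0.0), 0], [0, 0, 29, 0, 0, np.float64(0.01), 0], [1, 1, 29, 0, 0, np.float64(0.0), 0]]
```

>>> carry_out:
  targets:
    - [0, 0, 29, 0, 0, 0, 0]
    - [0, 0, 29, 0, 0, 0, 0]
    - [0, 0, 29, 0, 0, 0, 0]
    - [1, 1, 29, 0, 0, 0, 0]
    - [0, 0, 0, 0, 0, 0, 0]

```text
clock: 2.02
position: [0.6035, -0.2568, 0.0095]
tool_rot: [-3.135, 0.001, 1.218]
force: [-1.0, -0.2, -0.8]
grip_width: 0.0856
```

>>> carry_out:
  targets:
    - [0, 0, 0, 0, 0, 0, 255]
    - [0, 0, 0, 0, 0, 0, 255]
    - [0, 0, 0, 0, 0, 0, 255]
    - [0, 0, 0, 0, 0, 0, 255]
    - [0, 0, 0, 0, 0, 0, 255]
  force: 40

```text
clock: 2.43
position: [0.6077, -0.2571, 0.0162]
tool_rot: [3.139, 0.0, 1.219]
force: [-3.0, 0.1, 10.9]
grip_width: 0.033
```

>>> carry_out:
  targets:
    - [0, 0, 0, 0, 0, 0, 255]
    - [0, 0, 0, 0, 0, 0, 255]
    - [0, 0, -10, 0, 0, 0, 255]

```text
clock: 2.68
position: [0.6066, -0.2566, 0.0243]
tool_rot: [-3.141, 0.0, 1.219]
force: [0.1, 0.7, -1.7]
grip_width: 0.0326
```

Run:
```python
from h import *
plan([(.606,-.257,.14,69.7,255),(.4505,-.18,.09,69.7,255),(.4505,-.18,.035,69.7,255)],step=32)
from workcell import bot
f=bot.grab_frame("scene");cv2.imwrite("pics/s1.png",cv2.resize(f["color"][60:260,60:330,::-1],(540,400)))
```

```text
t 2.68 at [ 606.6 -256.6   24.3] rpy [-3.141  0.     1.219] q [ 0.48  0.84 -0.27  1.62  0.3   0.73 -0.28] F [ 0.1  0.7 -1.7] w 0.0326
[[0, 0, -29, 0, 0, np.float64(0.01), 255], [0, 0, -29, 0, 0, np.float64(0.01), 255], [0, 0, -29, 0, 0, np.float64(0.0), 255], [-1, 0, -29, 0, 0, np.float64(0.01), 255], [3, -29, 8, 0, 0, np.float64(-0.0), 255]]
[[3, -29, 8, 0, 0, np.float64(-0.0), 255], [3, -29, 9, 0, 0, np.float64(-0.0), 255], [3, -29, 8, 0, 0, np.float64(-0.0), 255], [3, -28, 9, 0, 0, np.float64(-0.0), 255], [4, -29, 8, 0, 0, np.float64(-0.0), 255]]
[[0, 0, 28, 0, 0, np.float64(-0.0), 255], [0, 0, 27, 0, 0, np.float64(-0.0), 255]]
```

View pics/s1.png

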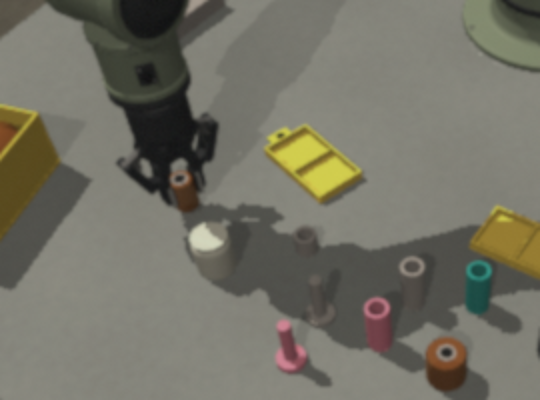

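The roller at crop (182,190) is lifted upright between the fingers. I'll carry it to tray two.

>>> carry_out:
  targets:
    - [0, 0, -29, 0, 0, 0, 255]
    - [0, 0, -29, 0, 0, 0, 255]
    - [0, 0, -29, 0, 0, 0, 255]
    - [-1, 0, -29, 0, 0, 0, 255]
    - [3, -29, 8, 0, 0, 0, 255]

```text
clock: 3.15
position: [0.5865, -0.2472, 0.1398]
tool_rot: [3.129, -0.0, 1.218]
force: [1.4, -0.8, -0.3]
grip_width: 0.0327
```

>>> carry_out:
  targets:
    - [3, -29, 8, 0, 0, 0, 255]
    - [3, -29, 9, 0, 0, 0, 255]
    - [3, -29, 8, 0, 0, 0, 255]
    - [3, -28, 9, 0, 0, 0, 255]
    - [4, -29, 8, 0, 0, 0, 255]

```text
clock: 3.57
position: [0.4497, -0.1798, 0.0908]
tool_rot: [3.14, 0.0, 1.219]
force: [1.8, -0.5, -0.6]
grip_width: 0.0329
```

>>> carry_out:
  targets:
    - [0, 0, 28, 0, 0, 0, 255]
    - [0, 0, 20, 0, 0, 0, 255]
    - [0, 0, 0, 0, 0, 0, 255]
    - [0, 0, 0, 0, 0, 0, 255]

```text
clock: 3.9
position: [0.4508, -0.1799, 0.0426]
tool_rot: [-3.141, 0.0, 1.22]
force: [0.9, -0.1, -0.6]
grip_width: 0.0329
```

Run:
```python
from h import *
plan([(.4505,-.18,.020,69.7,255)],step=8)
from workcell import bot
f=bot.grab_frame("scene");cv2.imwrite("pics/s2.png",cv2.resize(f["color"][60:210,130:310,::-1],(540,450)))
```

```text
t 3.9 at [ 450.8 -179.9   42.6] rpy [-3.141  0.     1.22 ] q [ 0.45  0.62 -0.26  2.08  0.33  0.47 -0.41] F [ 0.9 -0.1 -0.6] w 0.0329
[[0, 0, 8, 0, 0, np.float64(0.01), 255], [0, 0, 7, 0, 0, np.float64(0.01), 255], [0, 0, 8, 0, 0, np.float64(0.01), 255]]
```

View pics/s2.png

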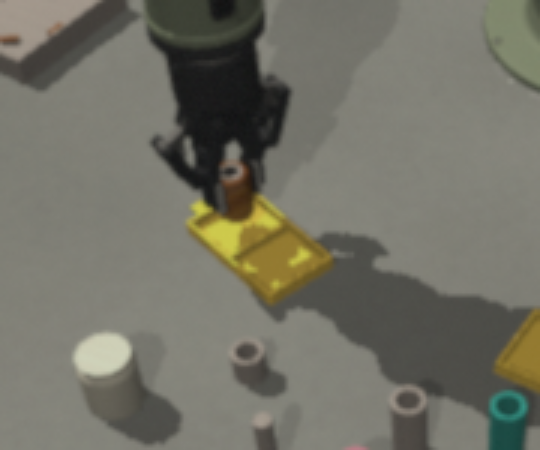

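The roller is above the pocket next to the tab (crop 237,195), so I'll lower, release and rise.

>>> carry_out:
  targets:
    - [0, 0, 8, 0, 0, 0, 255]
    - [0, 0, 8, 0, 0, 0, 255]
    - [0, 0, 4, 0, 0, 0, 255]
    - [0, 0, 3, 0, 0, 0, 255]
    - [0, 0, 0, 0, 0, 0, 255]

```text
clock: 4.37
position: [0.4507, -0.1801, 0.0194]
tool_rot: [-3.141, 0.0, 1.219]
force: [-1.4, 0.1, 4.5]
grip_width: 0.0325
```

>>> carry_out:
  targets:
    - [0, 0, 0, 0, 0, 0, 255]
    - [0, 0, 0, 0, 0, 0, 100]
    - [0, 0, 0, 0, 0, 0, 60]
    - [0, 0, 0, 0, 0, 0, 60]
    - [0, 0, -5, 0, 0, 0, 60]

```text
clock: 4.78
position: [0.4504, -0.1799, 0.0238]
tool_rot: [-3.14, 0.0, 1.219]
force: [-1.2, 0.6, -0.8]
grip_width: 0.0655
```

>>> carry_out:
  targets:
    - [0, 0, -20, 0, 0, 0, 60]
    - [0, 0, -40, 0, 0, 0, 60]
    - [0, 0, -40, 0, 0, 0, 60]
    - [0, 0, -20, 0, 0, 0, 0]
    - [0, 0, 0, 0, 0, 0, 0]

```text
clock: 5.2
position: [0.4526, -0.1808, 0.1488]
tool_rot: [3.135, 0.0, 1.219]
force: [0.6, -0.9, 0.9]
grip_width: 0.0844
```

Run:
```python
from h import *
plan([(.595,.2695,.14,102,0)])
```

```text
t 5.2 at [ 452.6 -180.8  148.8] rpy [3.135 0.    1.219] q [ 0.53  0.44 -0.35  2.03  0.23  0.71 -0.32] F [ 0.6 -0.9  0.9] w 0.0844
[[36, -2, 1, 0, 0, np.float64(-0.41), 0], [36, 0, 1, 0, 0, np.float64(-0.41), 0], [36, 1, 1, 0, 0, np.float64(-0.41), 0], [36, 3, 1, 0, 0, np.float64(-0.41), 0], [36, 5, 1, 0, 0, np.float64(-0.41), 0]]
[[36, 6, 0, 0, 0, np.float64(-0.41), 0], [36, 8, 1, 0, 0, np.float64(-0.41), 0], [35, 9, 0, 0, 0, np.float64(-0.42), 0], [35, 11, 1, 0, 0, np.float64(-0.41), 0], [34, 12, 0, 0, 0, np.float64(-0.42), 0]]
[[34, 14, 1, 0, 0, np.float64(-0.41), 0], [33, 15, 0, 0, 0, np.float64(-0.42), 0], [32, 17, 1, 0, 0, np.float64(-0.41), 0]]
```

>>> carry_out:
  targets:
    - [36, -2, 1, 0, 0, -0.41, 0]
    - [36, 0, 1, 0, 0, -0.41, 0]
    - [36, 1, 1, 0, 0, -0.41, 0]
    - [36, 3, 1, 0, 0, -0.41, 0]
    - [36, 5, 1, 0, 0, -0.41, 0]

```text
clock: 5.62
position: [0.5049, -0.0063, 0.1392]
tool_rot: [-3.141, 0.0, 1.436]
force: [0.3, 0.1, 0.4]
grip_width: 0.0854
```

>>> carry_out:
  targets:
    - [36, 6, 0, 0, 0, -0.41, 0]
    - [36, 8, 1, 0, 0, -0.41, 0]
    - [35, 9, 0, 0, 0, -0.42, 0]
    - [35, 11, 1, 0, 0, -0.41, 0]
    - [34, 12, 0, 0, 0, -0.42, 0]

```text
clock: 6.03
position: [0.5598, 0.1677, 0.137]
tool_rot: [-3.141, 0.0, 1.653]
force: [0.8, -0.4, 0.3]
grip_width: 0.0856
```

>>> carry_out:
  targets:
    - [34, 14, 1, 0, 0, -0.41, 0]
    - [33, 15, 0, 0, 0, -0.42, 0]
    - [32, 17, 1, 0, 0, -0.41, 0]
    - [0, 0, 0, 0, 0, 0, 0]
    - [0, 0, 0, 0, 0, 0, 0]

```text
clock: 6.45
position: [0.5927, 0.272, 0.1345]
tool_rot: [-3.14, -0.001, 1.783]
force: [0.4, -1.5, -0.3]
grip_width: 0.0852
```

Run:
```python
from h import *
from workcell import bot
f=bot.grab_frame("scene");W=cloud(f);q=W[110:160,140:260].reshape(-1,3);q=q[(q[:,2]>.046)&(q[:,2]<.07)&(q[:,0]<.5)]
print("small roller top",len(q),((q.min(0)+q.max(0))/2).round(4))
plan([(.595,.2695,.014,102,0)],step=30)
cv2.imwrite("pics/s3.png",f["color"][:,:,::-1])
```

```text
small roller top 87 [ 0.4499 -0.1794  0.0504]
t 6.5 at [592.9 270.1 134.7] rpy [-3.14   0.     1.781] q [-0.21  0.71 -0.48  1.59  0.39  0.94 -0.61] F [-0.3 -0.5 -0.2] w 0.0854
[[0, 0, 24, 0, 0, np.float64(0.0), 0], [0, 0, 24, 0, 0, np.float64(0.0), 0], [0, 1, 24, 0, 0, np.float64(0.0), 0], [0, 0, 24, 0, 0, np.float64(0.0), 0], [-1, 1, 25, 0, 0, np.float64(0.01), 0]]
```

View pics/s3.png

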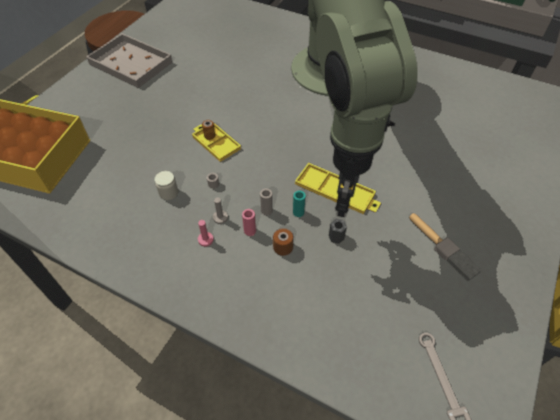

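The small roller is standing in the tab pocket (209,128), top height 50 mm as measured. The gripper is above the hex bush (338,230), so I'll grasp it.

>>> carry_out:
  targets:
    - [0, 0, 24, 0, 0, 0, 0]
    - [0, 0, 24, 0, 0, 0, 0]
    - [0, 1, 24, 0, 0, 0, 0]
    - [0, 0, 24, 0, 0, 0, 0]
    - [-1, 1, 23, 0, 0, 0, 0]

```text
clock: 6.92
position: [0.5954, 0.2676, 0.0153]
tool_rot: [-3.141, 0.001, 1.779]
force: [0.7, -0.2, 0.0]
grip_width: 0.0857
```

>>> carry_out:
  targets:
    - [0, 0, 0, 0, 0, 0, 0]
    - [0, 0, 0, 0, 0, 0, 255]
    - [0, 0, 0, 0, 0, 0, 255]
    - [0, 0, 0, 0, 0, 0, 255]
    - [0, 0, 0, 0, 0, 0, 255]

```text
clock: 7.33
position: [0.5963, 0.2694, 0.0179]
tool_rot: [3.14, -0.0, 1.78]
force: [-0.5, 0.2, 0.5]
grip_width: 0.0386
```

>>> carry_out:
  targets:
    - [0, 0, 0, 0, 0, 0, 255]
    - [0, 0, 0, 0, 0, 0, 255]
    - [0, 0, 0, 0, 0, 0, 255]
    - [0, 0, -10, 0, 0, 0, 255]
    - [0, 0, -20, 0, 0, 0, 255]

```text
clock: 7.75
position: [0.5945, 0.2688, 0.0456]
tool_rot: [-3.139, 0.001, 1.781]
force: [0.1, -0.0, -2.1]
grip_width: 0.0339
```

Run:
```python
from h import *
plan([(.58,.26,.15,100,255),(.472,-.122,.14,69.7,255),(.472,-.122,.045,69.7,255)],step=35)
```

```text
t 7.75 at [594.5 268.8  45.6] rpy [-3.139e+00  1.000e-03  1.781e+00] q [-0.24  0.82 -0.44  1.62  0.45  0.8  -0.66] F [ 0.1 -0.  -2.1] w 0.0339
[[-1, -4, -26, 0, 0, np.float64(0.08), 255], [-2, -4, -26, 0, 0, np.float64(0.09), 255], [-1, -4, -26, 0, 0, np.float64(0.08), 255], [-2, -4, -26, 0, 0, np.float64(0.09), 255], [-30, -14, 1, 0, 0, np.float64(0.42), 255]]
[[-30, -13, 1, 0, 0, np.float64(0.42), 255], [-31, -12, 1, 0, 0, np.float64(0.42), 255], [-31, -10, 1, 0, 0, np.float64(0.42), 255], [-32, -9, 1, 0, 0, np.float64(0.42), 255], [-32, -8, 1, 0, 0, np.float64(0.42), 255]]
[[-33, -6, 1, 0, 0, np.float64(0.42), 255], [-33, -5, 1, 0, 0, np.float64(0.42), 255], [-33, -3, 0, 0, 0, np.float64(0.42), 255], [-33, -2, 1, 0, 0, np.float64(0.42), 255], [-33, 0, 0, 0, 0, np.float64(0.42), 255]]
[[-33, 1, 1, 0, 0, np.float64(0.43), 255], [0, 0, 32, 0, 0, np.float64(-0.0), 255], [0, 0, 31, 0, 0, np.float64(-0.0), 255], [0, 0, 32, 0, 0, np.float64(-0.0), 255]]
```

>>> carry_out:
  targets:
    - [-1, -4, -26, 0, 0, 0.08, 255]
    - [-2, -4, -26, 0, 0, 0.09, 255]
    - [-1, -4, -26, 0, 0, 0.08, 255]
    - [-2, -4, -26, 0, 0, 0.09, 255]
    - [-30, -14, 1, 0, 0, 0.42, 255]

```text
clock: 8.17
position: [0.5737, 0.2347, 0.1554]
tool_rot: [3.134, -0.006, 1.706]
force: [0.6, 1.0, -1.4]
grip_width: 0.0334
```

>>> carry_out:
  targets:
    - [-30, -13, 1, 0, 0, 0.42, 255]
    - [-31, -12, 1, 0, 0, 0.42, 255]
    - [-31, -10, 1, 0, 0, 0.42, 255]
    - [-32, -9, 1, 0, 0, 0.42, 255]
    - [-32, -8, 1, 0, 0, 0.42, 255]

```text
clock: 8.58
position: [0.5264, 0.0686, 0.1452]
tool_rot: [3.141, -0.0, 1.479]
force: [0.3, -0.4, -2.4]
grip_width: 0.0336
```

>>> carry_out:
  targets:
    - [-33, -6, 1, 0, 0, 0.42, 255]
    - [-33, -5, 1, 0, 0, 0.42, 255]
    - [-33, -3, 0, 0, 0, 0.42, 255]
    - [-33, -2, 1, 0, 0, 0.42, 255]
    - [-33, 0, 0, 0, 0, 0.42, 255]

```text
clock: 9.0
position: [0.4813, -0.0913, 0.1422]
tool_rot: [3.141, 0.0, 1.259]
force: [0.9, -0.9, -2.1]
grip_width: 0.0334
```

>>> carry_out:
  targets:
    - [-33, 1, 1, 0, 0, 0.43, 255]
    - [0, 0, 32, 0, 0, 0, 255]
    - [0, 0, 31, 0, 0, 0, 255]
    - [0, 0, 25, 0, 0, 0, 255]
    - [0, 0, 0, 0, 0, 0, 255]

```text
clock: 9.42
position: [0.471, -0.1212, 0.0496]
tool_rot: [-3.137, 0.001, 1.216]
force: [-2.3, 0.2, -1.9]
grip_width: 0.0336
```

>>> carry_out:
  targets:
    - [0, 0, 0, 0, 0, 0, 255]
    - [0, 0, 0, 0, 0, 0, 255]

```text
clock: 9.58
position: [0.4737, -0.1215, 0.0539]
tool_rot: [3.14, -0.0, 1.216]
force: [1.4, 0.2, -2.2]
grip_width: 0.0336
```

Run:
```python
from h import *
plan([(.472,-.122,.0205,69.7,255)],step=8)
```

```text
t 9.58 at [ 473.7 -121.5   53.9] rpy [ 3.14  -0.     1.216] q [ 0.35  0.61 -0.29  2.07  0.34  0.51 -0.54] F [ 1.4  0.2 -2.2] w 0.0336
[[0, 0, 7, 0, 0, np.float64(-0.0), 255], [0, 0, 7, 0, 0, np.float64(-0.0), 255], [0, 0, 6, 0, 0, np.float64(-0.0), 255], [-1, -1, 7, 0, 0, np.float64(-0.0), 255], [0, 0, 6, 0, 0, np.float64(-0.0), 255]]
```

>>> carry_out:
  targets:
    - [0, 0, 10, 0, 0, 0, 255]
    - [0, 0, 10, 0, 0, 0, 255]
    - [-1, 0, 7, 0, 0, 0, 255]
    - [0, 0, 3, 0, 0, 0, 255]
    - [0, 0, 2, 0, 0, 0, 255]

```text
clock: 10.0
position: [0.4722, -0.1227, 0.0211]
tool_rot: [-3.141, 0.001, 1.216]
force: [-18.8, 3.6, 77.8]
grip_width: 0.0337
```

>>> carry_out:
  targets:
    - [0, 0, 2, 0, 0, 0, 255]
    - [0, 0, 0, 0, 0, 0, 255]
    - [0, 0, 0, 0, 0, 0, 100]
    - [0, 0, 0, 0, 0, 0, 60]
    - [0, 0, 0, 0, 0, 0, 60]

```text
clock: 10.42
position: [0.4726, -0.1226, 0.0182]
tool_rot: [3.142, 0.0, 1.216]
force: [0.3, -0.2, -0.9]
grip_width: 0.0653
```

>>> carry_out:
  targets:
    - [0, 0, -5, 0, 0, 0, 60]
    - [0, 0, -20, 0, 0, 0, 60]
    - [0, 0, -40, 0, 0, 0, 60]
    - [0, 0, -40, 0, 0, 0, 60]
    - [0, 0, -20, 0, 0, 0, 0]

```text
clock: 10.83
position: [0.4734, -0.1226, 0.1472]
tool_rot: [3.139, -0.001, 1.216]
force: [0.4, -0.7, 0.5]
grip_width: 0.0757
```

>>> carry_out:
  targets:
    - [0, 0, 0, 0, 0, 0, 0]
    - [0, 0, 0, 0, 0, 0, 0]

```text
clock: 11.0
position: [0.473, -0.1229, 0.1445]
tool_rot: [3.139, -0.0, 1.216]
force: [-1.4, 0.0, -1.1]
grip_width: 0.0855
```

Run:
```python
from h import *
plan([(.603,.0856,.15,87.6,0)],step=36)
```

```text
t 11.0 at [ 473.  -122.9  144.5] rpy [ 3.139 -0.     1.216] q [ 0.42  0.45 -0.37  2.02  0.25  0.71 -0.46] F [-1.4  0.  -1.1] w 0.0855
[[34, 7, -1, 0, 0, np.float64(-0.43), 0], [34, 9, -1, 0, 0, np.float64(-0.43), 0], [34, 10, -1, 0, 0, np.float64(-0.43), 0], [33, 12, -1, 0, 0, np.float64(-0.43), 0], [33, 13, -1, 0, 0, np.float64(-0.42), 0]]
[[32, 14, 0, 0, 0, np.float64(-0.43), 0], [31, 16, -1, 0, 0, np.float64(-0.42), 0]]
```

The wrist force reached 78 N on placing, because my start reading was taken before the arm settled. I'll settle longer and lower more gently from here. Next is the long sleeve.

>>> carry_out:
  targets:
    - [34, 7, -1, 0, 0, -0.43, 0]
    - [34, 9, -1, 0, 0, -0.43, 0]
    - [34, 10, -1, 0, 0, -0.43, 0]
    - [33, 12, -1, 0, 0, -0.43, 0]
    - [33, 13, -1, 0, 0, -0.42, 0]

```text
clock: 11.42
position: [0.5659, 0.028, 0.1471]
tool_rot: [-3.14, 0.0, 1.442]
force: [1.3, -0.6, 0.0]
grip_width: 0.0853
```

>>> carry_out:
  targets:
    - [32, 14, 0, 0, 0, -0.43, 0]
    - [31, 16, -1, 0, 0, -0.42, 0]
    - [0, 0, 0, 0, 0, 0, 0]
    - [0, 0, 0, 0, 0, 0, 0]
    - [0, 0, 0, 0, 0, 0, 0]

```text
clock: 11.83
position: [0.6017, 0.0856, 0.1479]
tool_rot: [-3.139, 0.001, 1.529]
force: [-0.5, -0.5, -0.2]
grip_width: 0.0855
```

Run:
```python
from h import *
from workcell import bot
f=bot.grab_frame("scene");W=cloud(f)
q=W[100:170,180:260].reshape(-1,3);q=q[(q[:,2]>.046)&(q[:,2]<.07)&(q[:,0]<.52)&(q[:,1]<-.08)]
for nm,s in(("small",q[q[:,1]<-.153]),("hex",q[q[:,1]>-.148])): print(nm,len(s),((s.min(0)+s.max(0))/2).round(4) if len(s) else "")
plan([(.603,.0856,.032,87.6,0)],step=30)
cv2.imwrite("pics/s4.png",cv2.resize(f["color"][80:260,140:360,::-1],(660,540)))
```

```text
small 88 [ 0.4485 -0.1786  0.0508]
hex 126 [ 0.4709 -0.1212  0.052 ]
t 11.88 at [601.7  85.  148.3] rpy [-3.140e+00  1.000e-03  1.528e+00] q [ 0.06  0.62 -0.44  1.7   0.33  0.89 -0.56] F [-1.2  0.4 -0.9] w 0.0852
[[0, 0, 29, 0, 0, np.float64(-0.0), 0], [0, 0, 29, 0, 0, np.float64(-0.0), 0], [0, 1, 29, 0, 0, np.float64(-0.0), 0], [1, 0, 29, 0, 0, np.float64(-0.01), 0]]
```

View pics/s4.png

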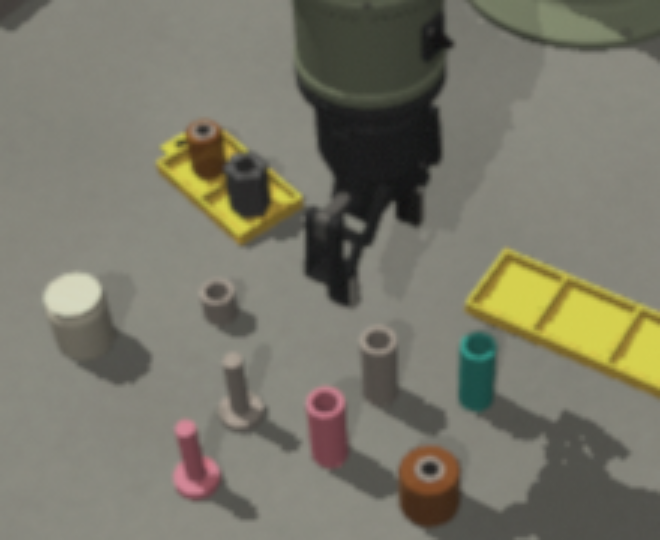

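The hex bush and small roller both stand in tray two, at crop (248,185) and (205,148). I'll grasp the steel sleeve at crop (380,365).

>>> carry_out:
  targets:
    - [0, 0, 29, 0, 0, 0, 0]
    - [0, 0, 29, 0, 0, 0, 0]
    - [0, 1, 29, 0, 0, 0, 0]
    - [1, 0, 25, 0, 0, 0, 0]
    - [0, 0, 4, 0, 0, 0, 0]

```text
clock: 12.3
position: [0.601, 0.0854, 0.0294]
tool_rot: [-3.136, 0.002, 1.528]
force: [-0.6, -0.8, 0.0]
grip_width: 0.0857
```

>>> carry_out:
  targets:
    - [0, 0, 0, 0, 0, 0, 0]
    - [0, 0, 0, 0, 0, 0, 255]
    - [0, 0, 0, 0, 0, 0, 255]
    - [0, 0, 0, 0, 0, 0, 255]
    - [0, 0, 0, 0, 0, 0, 255]

```text
clock: 12.72
position: [0.6041, 0.0868, 0.0345]
tool_rot: [3.14, -0.0, 1.529]
force: [-0.6, -0.4, -0.8]
grip_width: 0.0385
```

>>> carry_out:
  targets:
    - [0, 0, 0, 0, 0, 0, 255]
    - [0, 0, 0, 0, 0, 0, 255]
    - [0, 0, 0, 0, 0, 0, 255]
    - [0, 0, 0, 0, 0, 0, 255]

```text
clock: 13.05
position: [0.6041, 0.0869, 0.0343]
tool_rot: [3.14, -0.0, 1.529]
force: [-2.5, -0.7, 9.2]
grip_width: 0.0293
```

>>> carry_out:
  targets:
    - [0, 0, -30, 0, 0, 0, 255]
    - [0, 0, -30, 0, 0, 0, 255]
    - [0, 0, -30, 0, 0, 0, 255]
    - [0, 0, -30, 0, 0, 0, 255]
    - [0, 0, 0, 0, 0, 0, 255]

```text
clock: 13.47
position: [0.6058, 0.0875, 0.1591]
tool_rot: [3.134, -0.002, 1.529]
force: [0.8, 0.1, -1.6]
grip_width: 0.0289
```

Run:
```python
from h import *
plan([(.458,.140,.13,87.6,255),(.458,.14,.06,87.6,255)],step=30)
```

```text
t 13.47 at [605.8  87.5 159.1] rpy [ 3.134e+00 -2.000e-03  1.529e+00] q [ 0.06  0.61 -0.45  1.69  0.32  0.9  -0.56] F [ 0.8  0.1 -1.6] w 0.0289
[[8, -25, 5, 0, 0, np.float64(0.0), 255], [8, -25, 5, 0, 0, np.float64(0.0), 255], [8, -25, 5, 0, 0, np.float64(0.0), 255], [7, -25, 5, 0, 0, np.float64(0.0), 255], [8, -25, 5, 0, 0, np.float64(0.0), 255]]
[[7, -25, 4, 0, 0, np.float64(0.0), 255], [0, 0, 23, 0, 0, np.float64(0.0), 255], [0, 0, 24, 0, 0, np.float64(0.0), 255], [0, 0, 23, 0, 0, np.float64(0.0), 255]]
```

>>> carry_out:
  targets:
    - [8, -25, 5, 0, 0, 0, 255]
    - [8, -25, 5, 0, 0, 0, 255]
    - [8, -25, 5, 0, 0, 0, 255]
    - [7, -25, 5, 0, 0, 0, 255]
    - [8, -25, 5, 0, 0, 0, 255]

```text
clock: 13.88
position: [0.479, 0.1312, 0.1283]
tool_rot: [3.141, -0.0, 1.529]
force: [0.9, 0.9, -1.9]
grip_width: 0.0292
```

>>> carry_out:
  targets:
    - [7, -25, 4, 0, 0, 0, 255]
    - [0, 0, 23, 0, 0, 0, 255]
    - [0, 0, 24, 0, 0, 0, 255]
    - [0, 0, 23, 0, 0, 0, 255]
    - [0, 0, 0, 0, 0, 0, 255]

```text
clock: 14.3
position: [0.4539, 0.1387, 0.0515]
tool_rot: [-3.138, 0.001, 1.53]
force: [-1.3, -0.7, -2.3]
grip_width: 0.0294
```

>>> carry_out:
  targets:
    - [0, 0, 0, 0, 0, 0, 255]
    - [0, 0, 0, 0, 0, 0, 255]
    - [0, 0, 0, 0, 0, 0, 255]
    - [0, 0, 0, 0, 0, 0, 255]

```text
clock: 14.63
position: [0.4562, 0.1392, 0.0554]
tool_rot: [3.14, -0.001, 1.529]
force: [0.3, -0.1, -0.5]
grip_width: 0.0295
```

Run:
```python
from h import *
plan([(.458,.14,.0385,87.6,255)],step=8)
from workcell import bot
f=bot.grab_frame("scene");cv2.imwrite("pics/s5.png",cv2.resize(f["color"][90:260,200:400,::-1],(600,510)))
```

```text
t 14.63 at [456.2 139.2  55.4] rpy [ 3.140e+00 -1.000e-03  1.529e+00] q [-0.13  0.6  -0.38  2.1   0.44  0.52 -0.88] F [ 0.3 -0.1 -0.5] w 0.0295
[[0, 1, 6, 0, 0, np.float64(-0.0), 255], [0, 0, 5, 0, 0, np.float64(-0.0), 255], [1, 1, 6, 0, 0, np.float64(-0.0), 255]]
```

View pics/s5.png

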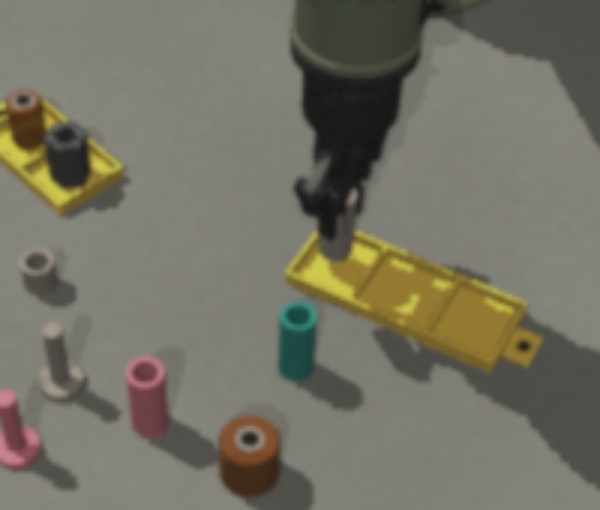

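The sleeve is held above the end pocket away from the tab (crop 340,250). Lowering gently.

>>> carry_out:
  targets:
    - [0, 1, 6, 0, 0, 0, 255]
    - [0, 0, 5, 0, 0, 0, 255]
    - [1, 0, 3, 0, 0, 0, 255]
    - [0, 0, 2, 0, 0, 0, 255]
    - [0, 0, 1, 0, 0, 0, 255]

```text
clock: 15.1
position: [0.4564, 0.1405, 0.0377]
tool_rot: [-3.141, 0.0, 1.53]
force: [-13.2, -3.3, 53.8]
grip_width: 0.0288
```

>>> carry_out:
  targets:
    - [0, 0, 0, 0, 0, 0, 255]
    - [0, 0, 0, 0, 0, 0, 255]
    - [0, 0, 0, 0, 0, 0, 255]

```text
clock: 15.35
position: [0.4563, 0.1404, 0.0379]
tool_rot: [3.142, 0.0, 1.53]
force: [-8.0, -1.3, 28.4]
grip_width: 0.0291
```

>>> carry_out:
  targets:
    - [0, 0, 0, 0, 0, 0, 110]
    - [0, 0, 0, 0, 0, 0, 70]
    - [0, 0, 0, 0, 0, 0, 70]
    - [0, 0, 0, 0, 0, 0, 70]
    - [0, 0, -5, 0, 0, 0, 70]

```text
clock: 15.77
position: [0.4562, 0.14, 0.0418]
tool_rot: [-3.14, 0.0, 1.529]
force: [-0.9, -0.3, -0.6]
grip_width: 0.0619
```

>>> carry_out:
  targets:
    - [0, 0, -20, 0, 0, 0, 70]
    - [0, 0, -40, 0, 0, 0, 70]
    - [0, 0, -40, 0, 0, 0, 70]
    - [0, 0, -20, 0, 0, 0, 70]
    - [0, 0, 0, 0, 0, 0, 70]

```text
clock: 16.18
position: [0.4584, 0.1407, 0.1667]
tool_rot: [3.136, -0.002, 1.529]
force: [0.2, 0.2, 0.1]
grip_width: 0.0619
```

Run:
```python
from h import *
plan([(.680,.171,.16,87.6,0)],step=36)
```

```text
t 16.18 at [458.4 140.7 166.7] rpy [ 3.136e+00 -2.000e-03  1.529e+00] q [-0.02  0.42 -0.51  2.02  0.29  0.76 -0.75] F [0.2 0.2 0.1] w 0.0619
[[6, 31, 1, 0, 0, np.float64(-0.0), 0], [6, 32, 1, 0, 0, np.float64(-0.0), 0], [6, 31, 1, 0, 0, np.float64(-0.0), 0], [5, 32, 1, 0, 0, np.float64(-0.0), 0], [6, 31, 1, 0, 0, np.float64(-0.0), 0]]
[[5, 32, 1, 0, 0, np.float64(-0.0), 0], [6, 31, 1, 0, 0, np.float64(-0.0), 0]]
```

>>> carry_out:
  targets:
    - [6, 31, 1, 0, 0, 0, 0]
    - [6, 32, 1, 0, 0, 0, 0]
    - [6, 31, 1, 0, 0, 0, 0]
    - [5, 32, 1, 0, 0, 0, 0]
    - [6, 31, 1, 0, 0, 0, 0]

```text
clock: 16.6
position: [0.616, 0.1622, 0.1569]
tool_rot: [-3.141, 0.0, 1.529]
force: [-0.6, -0.5, -0.1]
grip_width: 0.0857
```

>>> carry_out:
  targets:
    - [5, 32, 1, 0, 0, 0, 0]
    - [6, 31, 1, 0, 0, 0, 0]
    - [0, 0, 0, 0, 0, 0, 0]
    - [0, 0, 0, 0, 0, 0, 0]
    - [0, 0, 0, 0, 0, 0, 0]

```text
clock: 17.02
position: [0.6772, 0.171, 0.1547]
tool_rot: [-3.14, 0.0, 1.53]
force: [-1.3, 0.0, 1.1]
grip_width: 0.0854
```

Run:
```python
from h import *
plan([(.680,.171,.017,87.6,0)],step=30)
```

```text
t 17.02 at [677.2 171.  154.7] rpy [-3.14  0.    1.53] q [-0.07  0.75 -0.44  1.43  0.34  1.04 -0.63] F [-1.3  0.   1.1] w 0.0854
[[0, 1, 28, 0, 0, np.float64(0.0), 0], [0, 0, 27, 0, 0, np.float64(0.0), 0], [0, 1, 28, 0, 0, np.float64(0.0), 0], [0, 0, 27, 0, 0, np.float64(0.0), 0], [0, 1, 28, 0, 0, np.float64(0.01), 0]]
```

>>> carry_out:
  targets:
    - [0, 1, 28, 0, 0, 0, 0]
    - [0, 0, 28, 0, 0, 0, 0]
    - [0, 1, 28, 0, 0, 0, 0]
    - [0, 0, 28, 0, 0, 0, 0]
    - [0, 1, 24, 0, 0, 0, 0]

```text
clock: 17.43
position: [0.6797, 0.1705, 0.0181]
tool_rot: [-3.141, 0.0, 1.53]
force: [0.6, 1.2, 0.4]
grip_width: 0.0854
```

>>> carry_out:
  targets:
    - [0, 0, 2, 0, 0, 0, 0]
    - [0, 0, 0, 0, 0, 0, 0]
    - [0, 0, 0, 0, 0, 0, 255]
    - [0, 0, 0, 0, 0, 0, 255]
    - [0, 0, 0, 0, 0, 0, 255]

```text
clock: 17.85
position: [0.6818, 0.171, 0.0192]
tool_rot: [3.139, -0.001, 1.529]
force: [-2.7, 0.4, 2.7]
grip_width: 0.0516
```

>>> carry_out:
  targets:
    - [0, 0, 0, 0, 0, 0, 255]
    - [0, 0, 0, 0, 0, 0, 255]
    - [0, 0, 0, 0, 0, 0, 255]
    - [0, 0, 0, 0, 0, 0, 255]
    - [0, 0, 0, 0, 0, 0, 255]

```text
clock: 18.27
position: [0.6818, 0.171, 0.0193]
tool_rot: [3.14, -0.0, 1.529]
force: [-4.7, -1.0, 12.2]
grip_width: 0.0469
```

>>> carry_out:
  targets:
    - [0, 0, -30, 0, 0, 0, 255]
    - [0, 0, -30, 0, 0, 0, 255]
    - [0, 0, -30, 0, 0, 0, 255]
    - [0, 0, -30, 0, 0, 0, 255]
    - [0, 0, 0, 0, 0, 0, 255]

```text
clock: 18.68
position: [0.6836, 0.1717, 0.1445]
tool_rot: [3.133, -0.003, 1.529]
force: [0.9, 0.5, -0.5]
grip_width: 0.047
```

Run:
```python
from h import *
plan([(.461,.205,.14,87.6,255),(.461,.205,.04,87.6,255)],step=32)
```

```text
t 18.68 at [683.6 171.7 144.5] rpy [ 3.133e+00 -3.000e-03  1.529e+00] q [-0.07  0.77 -0.44  1.43  0.35  1.01 -0.63] F [ 0.9  0.5 -0.5] w 0.047
[[3, -28, 1, 0, 0, np.float64(-0.0), 255], [3, -28, 0, 0, 0, np.float64(-0.0), 255], [3, -28, 1, 0, 0, np.float64(-0.0), 255], [3, -28, 0, 0, 0, np.float64(-0.0), 255], [3, -28, 1, 0, 0, np.float64(-0.0), 255]]
[[3, -28, 0, 0, 0, np.float64(-0.0), 255], [3, -28, 1, 0, 0, np.float64(-0.0), 255], [3, -28, 0, 0, 0, np.float64(-0.0), 255], [0, 0, 25, 0, 0, np.float64(-0.0), 255], [0, 0, 25, 0, 0, np.float64(-0.0), 255]]
[[0, 0, 25, 0, 0, np.float64(-0.0), 255], [0, 0, 25, 0, 0, np.float64(-0.0), 255]]
```

>>> carry_out:
  targets:
    - [3, -28, 1, 0, 0, 0, 255]
    - [3, -28, 0, 0, 0, 0, 255]
    - [3, -28, 1, 0, 0, 0, 255]
    - [3, -28, 0, 0, 0, 0, 255]
    - [3, -28, 1, 0, 0, 0, 255]

```text
clock: 19.1
position: [0.5406, 0.1916, 0.135]
tool_rot: [3.14, -0.0, 1.529]
force: [0.6, 0.7, -1.5]
grip_width: 0.0469
```

>>> carry_out:
  targets:
    - [3, -28, 0, 0, 0, 0, 255]
    - [3, -28, 1, 0, 0, 0, 255]
    - [3, -26, 0, 0, 0, 0, 255]
    - [0, 0, 25, 0, 0, 0, 255]
    - [0, 0, 25, 0, 0, 0, 255]

```text
clock: 19.52
position: [0.4604, 0.2047, 0.0846]
tool_rot: [3.138, -0.002, 1.53]
force: [1.4, -0.5, -1.7]
grip_width: 0.0467
```

>>> carry_out:
  targets:
    - [0, 0, 25, 0, 0, 0, 255]
    - [0, 0, 15, 0, 0, 0, 255]
    - [0, 0, 0, 0, 0, 0, 255]
    - [0, 0, 0, 0, 0, 0, 255]
    - [0, 0, 0, 0, 0, 0, 255]

```text
clock: 19.93
position: [0.4608, 0.2044, 0.0445]
tool_rot: [3.14, -0.001, 1.529]
force: [0.2, -0.7, -2.0]
grip_width: 0.0469
```

>>> carry_out:
  targets:
    - [0, 0, 0, 0, 0, 0, 255]
    - [0, 0, 0, 0, 0, 0, 255]

```text
clock: 20.1
position: [0.4609, 0.2042, 0.0444]
tool_rot: [3.14, -0.001, 1.529]
force: [0.0, 0.2, -1.7]
grip_width: 0.0465
```

Run:
```python
from h import *
plan([(.461,.205,.0235,87.6,255)],step=8)
```

```text
t 20.1 at [460.9 204.2  44.4] rpy [ 3.140e+00 -1.000e-03  1.529e+00] q [-0.25  0.65 -0.38  2.03  0.46  0.54 -1.  ] F [ 0.   0.2 -1.7] w 0.0465
[[0, 0, 7, 0, 0, np.float64(-0.0), 255], [0, 0, 7, 0, 0, np.float64(-0.0), 255], [1, 0, 7, 0, 0, np.float64(-0.0), 255]]
```

>>> carry_out:
  targets:
    - [0, 0, 7, 0, 0, 0, 255]
    - [0, 0, 7, 0, 0, 0, 255]
    - [1, 0, 4, 0, 0, 0, 255]
    - [0, 0, 2, 0, 0, 0, 255]
    - [0, 0, 0, 0, 0, 0, 255]

```text
clock: 20.52
position: [0.46, 0.2049, 0.0233]
tool_rot: [-3.141, 0.001, 1.529]
force: [-2.7, -2.3, 8.2]
grip_width: 0.047
```

>>> carry_out:
  targets:
    - [0, 0, 1, 0, 0, 0, 255]
    - [0, 0, 0, 0, 0, 0, 255]
    - [0, 0, 0, 0, 0, 0, 255]

```text
clock: 20.77
position: [0.46, 0.2049, 0.0231]
tool_rot: [3.141, 0.001, 1.529]
force: [-10.2, -4.4, 34.8]
grip_width: 0.0467
```

>>> carry_out:
  targets:
    - [0, 0, 0, 0, 0, 0, 70]
    - [0, 0, 0, 0, 0, 0, 30]
    - [0, 0, 0, 0, 0, 0, 30]
    - [0, 0, 0, 0, 0, 0, 30]
    - [0, 0, -5, 0, 0, 0, 30]

```text
clock: 21.18
position: [0.4599, 0.2049, 0.0267]
tool_rot: [-3.14, 0.001, 1.529]
force: [-0.6, 0.6, -0.8]
grip_width: 0.0752
```

>>> carry_out:
  targets:
    - [0, 0, -20, 0, 0, 0, 30]
    - [0, 0, -40, 0, 0, 0, 30]
    - [0, 0, -40, 0, 0, 0, 30]
    - [0, 0, -40, 0, 0, 0, 30]
    - [0, 0, 0, 0, 0, 0, 30]

```text
clock: 21.6
position: [0.4626, 0.2065, 0.174]
tool_rot: [3.134, -0.004, 1.529]
force: [1.0, -0.4, 1.5]
grip_width: 0.0752
```

Run:
```python
from h import *
plan([(.675,-.0045,.16,87.6,120)],step=36)
```

```text
t 21.6 at [462.6 206.5 174. ] rpy [ 3.134 -0.004  1.529] q [-0.14  0.45 -0.51  1.95  0.3   0.81 -0.86] F [ 1.  -0.4  1.5] w 0.0752
[[-22, 25, 2, 0, 0, np.float64(0.0), 120], [-22, 25, 1, 0, 0, np.float64(0.0), 120], [-23, 24, 2, 0, 0, np.float64(0.0), 120], [-22, 25, 1, 0, 0, np.float64(0.0), 120], [-23, 24, 2, 0, 0, np.float64(0.0), 120]]
[[-22, 25, 1, 0, 0, np.float64(0.0), 120], [-23, 24, 2, 0, 0, np.float64(0.0), 120], [-22, 25, 1, 0, 0, np.float64(0.0), 120], [-23, 24, 2, 0, 0, np.float64(0.0), 120]]
```

>>> carry_out:
  targets:
    - [-22, 25, 2, 0, 0, 0, 120]
    - [-22, 25, 1, 0, 0, 0, 120]
    - [-23, 24, 2, 0, 0, 0, 120]
    - [-22, 25, 1, 0, 0, 0, 120]
    - [-23, 24, 2, 0, 0, 0, 120]

```text
clock: 22.02
position: [0.5796, 0.0867, 0.1597]
tool_rot: [3.141, -0.0, 1.529]
force: [0.2, 0.6, 1.0]
grip_width: 0.0452
```

>>> carry_out:
  targets:
    - [-22, 25, 1, 0, 0, 0, 120]
    - [-23, 24, 2, 0, 0, 0, 120]
    - [-22, 25, 1, 0, 0, 0, 120]
    - [-23, 24, 2, 0, 0, 0, 120]
    - [0, 0, 0, 0, 0, 0, 120]

```text
clock: 22.43
position: [0.6755, -0.0124, 0.1524]
tool_rot: [3.141, 0.002, 1.523]
force: [1.0, -0.5, -0.8]
grip_width: 0.0454
```

>>> carry_out:
  targets:
    - [0, 0, 0, 0, 0, 0, 120]
    - [0, 0, 0, 0, 0, 0, 120]
    - [0, 0, 0, 0, 0, 0, 120]

```text
clock: 22.68
position: [0.6722, -0.0049, 0.1535]
tool_rot: [-3.141, -0.0, 1.53]
force: [0.5, 1.0, -1.0]
grip_width: 0.045
```

Run:
```python
from h import *
plan([(.675,-.0045,.034,87.6,120)],step=28)
from workcell import bot
f=bot.grab_frame("scene");cv2.imwrite("pics/s6.png",cv2.resize(f["color"][90:270,130:400,::-1],(780,520)))
```

```text
t 22.68 at [672.2  -4.9 153.5] rpy [-3.141 -0.     1.53 ] q [ 0.19  0.71 -0.44  1.52  0.34  0.99 -0.38] F [ 0.5  1.  -1. ] w 0.045
[[0, 1, 24, 0, 0, np.float64(0.0), 120], [0, 0, 24, 0, 0, np.float64(0.0), 120], [0, 1, 24, 0, 0, np.float64(0.01), 120], [0, 0, 24, 0, 0, np.float64(0.0), 120], [1, 1, 24, 0, 0, np.float64(0.01), 120]]
```

View pics/s6.png

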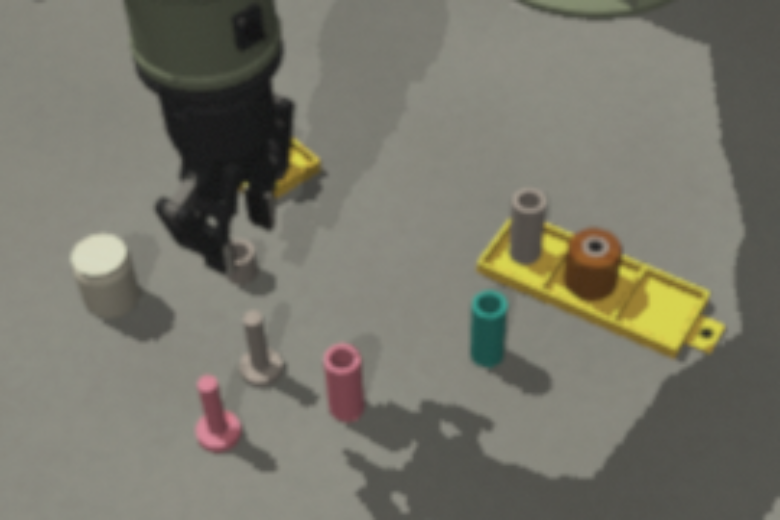

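The sleeve (crop 528,225) and large roller (593,265) stand in their pockets. The gripper is over the steel pin (258,345), so I'll descend and grasp the stem.

>>> carry_out:
  targets:
    - [0, 1, 24, 0, 0, 0, 120]
    - [0, 0, 24, 0, 0, 0, 120]
    - [0, 1, 24, 0, 0, 0, 120]
    - [0, 0, 24, 0, 0, 0, 120]
    - [1, 1, 24, 0, 0, 0, 120]

```text
clock: 23.15
position: [0.6755, -0.0045, 0.0327]
tool_rot: [3.141, -0.0, 1.53]
force: [-0.2, 1.0, -0.0]
grip_width: 0.0453
```

>>> carry_out:
  targets:
    - [0, 0, 0, 0, 0, 0, 120]
    - [0, 0, 0, 0, 0, 0, 120]
    - [0, 0, 0, 0, 0, 0, 255]
    - [0, 0, 0, 0, 0, 0, 255]
    - [0, 0, 0, 0, 0, 0, 255]

```text
clock: 23.57
position: [0.6765, -0.0051, 0.0349]
tool_rot: [3.14, -0.0, 1.529]
force: [0.4, -0.6, 4.6]
grip_width: 0.0148
```

>>> carry_out:
  targets:
    - [0, 0, 0, 0, 0, 0, 255]
    - [0, 0, 0, 0, 0, 0, 255]
    - [0, 0, 0, 0, 0, 0, 255]
    - [0, 0, 0, 0, 0, 0, 255]
    - [0, 0, 0, 0, 0, 0, 255]

```text
clock: 23.98
position: [0.6765, -0.0051, 0.0349]
tool_rot: [3.14, -0.0, 1.529]
force: [-2.1, 0.6, 9.5]
grip_width: 0.015
```

>>> carry_out:
  targets:
    - [0, 0, -30, 0, 0, 0, 255]
    - [0, 0, -30, 0, 0, 0, 255]
    - [0, 0, -30, 0, 0, 0, 255]
    - [0, 0, -40, 0, 0, 0, 255]
    - [0, 0, 0, 0, 0, 0, 255]

```text
clock: 24.4
position: [0.6788, -0.0048, 0.1715]
tool_rot: [3.132, -0.001, 1.529]
force: [1.6, -0.0, -0.5]
grip_width: 0.0149
```

Run:
```python
from h import *
plan([(.52,.20,.165,87.6,255),(.464,.270,.15,87.6,255),(.464,.27,.055,87.6,255)],step=32)
```

```text
t 24.4 at [678.8  -4.8 171.5] rpy [ 3.132e+00 -1.000e-03  1.529e+00] q [ 0.19  0.7  -0.44  1.49  0.33  1.02 -0.37] F [ 1.6 -0.  -0.5] w 0.0149
[[22, -19, 1, 0, 0, np.float64(-0.0), 255], [22, -19, 1, 0, 0, np.float64(-0.0), 255], [22, -18, 1, 0, 0, np.float64(-0.0), 255], [22, -19, 1, 0, 0, np.float64(-0.0), 255], [22, -18, 1, 0, 0, np.float64(-0.0), 255]]
[[22, -19, 0, 0, 0, np.float64(-0.0), 255], [22, -18, 1, 0, 0, np.float64(-0.0), 255], [22, -19, 0, 0, 0, np.float64(-0.0), 255], [22, -18, 1, 0, 0, np.float64(-0.0), 255], [22, -20, 5, 0, 0, np.float64(-0.0), 255]]
[[23, -20, 5, 0, 0, np.float64(-0.0), 255], [22, -19, 5, 0, 0, np.float64(-0.0), 255], [0, 0, 32, 0, 0, np.float64(-0.0), 255], [0, 0, 31, 0, 0, np.float64(-0.0), 255], [0, 0, 32, 0, 0, np.float64(-0.0), 255]]
```

>>> carry_out:
  targets:
    - [22, -19, 1, 0, 0, 0, 255]
    - [22, -19, 1, 0, 0, 0, 255]
    - [22, -18, 1, 0, 0, 0, 255]
    - [22, -19, 1, 0, 0, 0, 255]
    - [22, -18, 1, 0, 0, 0, 255]

```text
clock: 24.82
position: [0.5865, 0.1095, 0.1589]
tool_rot: [3.141, -0.0, 1.529]
force: [1.1, 0.1, -1.8]
grip_width: 0.0152
```

>>> carry_out:
  targets:
    - [22, -19, 0, 0, 0, 0, 255]
    - [22, -18, 1, 0, 0, 0, 255]
    - [22, -19, 0, 0, 0, 0, 255]
    - [22, -18, 1, 0, 0, 0, 255]
    - [22, -20, 5, 0, 0, 0, 255]

```text
clock: 25.23
position: [0.4978, 0.2236, 0.1524]
tool_rot: [3.139, -0.001, 1.529]
force: [0.5, 0.5, -2.1]
grip_width: 0.0146
```

>>> carry_out:
  targets:
    - [23, -20, 5, 0, 0, 0, 255]
    - [22, -19, 5, 0, 0, 0, 255]
    - [0, 0, 30, 0, 0, 0, 255]
    - [0, 0, 30, 0, 0, 0, 255]
    - [0, 0, 20, 0, 0, 0, 255]

```text
clock: 25.65
position: [0.4604, 0.2692, 0.06]
tool_rot: [3.142, 0.0, 1.53]
force: [0.5, -0.8, -1.4]
grip_width: 0.0152
```

>>> carry_out:
  targets:
    - [0, 0, 0, 0, 0, 0, 255]
    - [0, 0, 0, 0, 0, 0, 255]
    - [0, 0, 0, 0, 0, 0, 255]
    - [0, 0, 0, 0, 0, 0, 255]
    - [0, 0, 0, 0, 0, 0, 255]

```text
clock: 26.07
position: [0.4617, 0.2693, 0.0626]
tool_rot: [3.14, -0.001, 1.529]
force: [0.2, 1.0, -1.5]
grip_width: 0.0149
```

Run:
```python
from h import *
plan([(.464,.27,.039,87.6,255)],step=8)
from workcell import bot
f=bot.grab_frame("scene");cv2.imwrite("pics/s7.png",cv2.resize(f["color"][90:270,200:440,::-1],(720,540)))
```

```text
t 26.07 at [461.7 269.3  62.6] rpy [ 3.140e+00 -1.000e-03  1.529e+00] q [-0.34  0.65 -0.42  1.95  0.43  0.62 -1.07] F [ 0.2  1.  -1.5] w 0.0149
[[0, 1, 8, 0, 0, np.float64(-0.0), 255], [0, 1, 8, 0, 0, np.float64(-0.0), 255], [1, 0, 8, 0, 0, np.float64(-0.0), 255]]
```

View pics/s7.png

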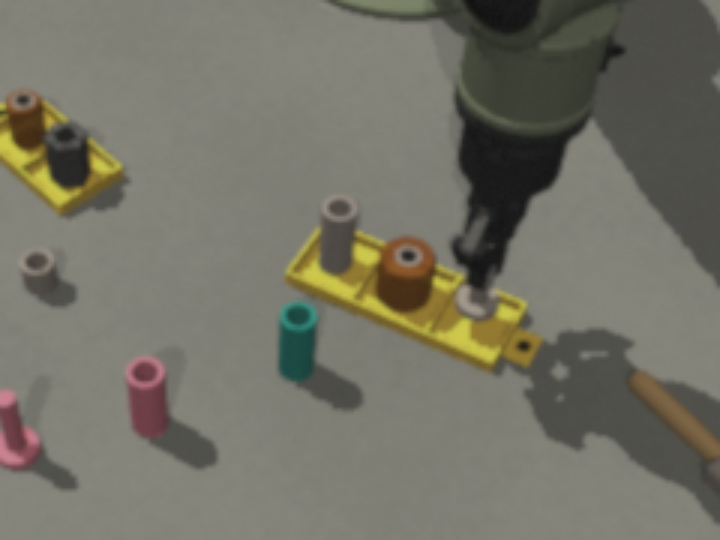

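The pin is upright over the tab pocket, with its flange at crop (477,300). Lowering.

>>> carry_out:
  targets:
    - [0, 1, 8, 0, 0, 0, 255]
    - [0, 1, 7, 0, 0, 0, 255]
    - [1, 0, 4, 0, 0, 0, 255]
    - [0, 0, 2, 0, 0, 0, 255]
    - [0, 0, 1, 0, 0, 0, 255]

```text
clock: 26.53
position: [0.4627, 0.27, 0.0388]
tool_rot: [-3.141, 0.0, 1.529]
force: [-4.2, -2.3, 17.3]
grip_width: 0.0151
```

>>> carry_out:
  targets:
    - [0, 0, 1, 0, 0, 0, 255]
    - [0, 0, 0, 0, 0, 0, 255]
    - [0, 0, 0, 0, 0, 0, 255]

```text
clock: 26.78
position: [0.4628, 0.27, 0.0389]
tool_rot: [3.142, 0.0, 1.529]
force: [-4.9, -3.6, 14.9]
grip_width: 0.0148
```

>>> carry_out:
  targets:
    - [0, 0, 0, 0, 0, 0, 160]
    - [0, 0, 0, 0, 0, 0, 110]
    - [0, 0, 0, 0, 0, 0, 110]
    - [0, 0, 0, 0, 0, 0, 110]
    - [0, 0, -5, 0, 0, 0, 110]

```text
clock: 27.2
position: [0.4626, 0.2697, 0.0427]
tool_rot: [-3.141, 0.001, 1.529]
force: [-0.6, -0.3, -1.0]
grip_width: 0.0486
```

>>> carry_out:
  targets:
    - [0, 0, -20, 0, 0, 0, 110]
    - [0, 0, -40, 0, 0, 0, 110]
    - [0, 0, -40, 0, 0, 0, 110]
    - [0, 0, -40, 0, 0, 0, 110]
    - [0, 0, -20, 0, 0, 0, 110]

```text
clock: 27.62
position: [0.4637, 0.2708, 0.208]
tool_rot: [3.138, -0.003, 1.53]
force: [0.9, 0.7, 0.5]
grip_width: 0.0483
```

>>> carry_out:
  targets:
    - [-40, 0, 0, 0, 0, 0, 110]
    - [-40, 0, 0, 0, 0, 0, 110]
    - [-40, 0, 0, 0, 0, 0, 110]
    - [-40, 0, 0, 0, 0, 0, 110]
    - [-40, 0, 0, 0, 0, 0, 110]

```text
clock: 28.03
position: [0.4542, 0.0684, 0.2038]
tool_rot: [3.141, 0.0, 1.53]
force: [2.5, 0.4, 0.6]
grip_width: 0.0486
```

>>> carry_out:
  targets:
    - [0, 0, 0, 0, 0, 0, 110]
    - [0, 0, 0, 0, 0, 0, 110]
    - [0, 0, 0, 0, 0, 0, 110]
    - [0, 0, 0, 0, 0, 0, 110]
    - [0, 0, 0, 0, 0, 0, 110]

```text
clock: 28.45
position: [0.4547, 0.0714, 0.2034]
tool_rot: [3.142, -0.0, 1.531]
force: [0.0, -0.3, -0.6]
grip_width: 0.0483
```

Run:
```python
from h import *
from workcell import bot
t3=(np.array([.461,.204]),np.radians(87.6));t2=(np.array([.461,-.151]),np.radians(-110.3))
ims=[]
for n in("scene","top"):
    f=bot.grab_frame(n);W=cloud(f);ims.append(f["color"])
    m=((W[...,2]>.018)&(W[...,2]<.1)&(W[...,0]>.38)&(W[...,0]<.72)&(abs(W[...,1])<.34)).astype(np.uint8)
    k,l,st,c=cv2.connectedComponentsWithStats(m,connectivity=4)
    for i in range(1,k):
        if st[i,4]<25: continue
        p=W[l==i];h=np.percentile(p[:,2],90);t=p[p[:,2]>h-.006];q=((t.min(0)+t.max(0))/2)[:2]
        s=""
        for o,a in(t3,t2):
            d=q-o;s+=str((np.array([d@[np.cos(a),np.sin(a)],d@[-np.sin(a),np.cos(a)]])*1000).round(0))
        print(n,c[i].round(),"h",h.round(3),q.round(4),s)
a=cv2.resize(ims[0][90:270,130:400,::-1],(780,520));cv2.imwrite("pics/s8.png",a)
```

```text
scene [209. 128.] h 0.052 [ 0.4497 -0.1784] [-383.   -5.][30. -1.]
scene [222. 139.] h 0.055 [ 0.4718 -0.1201] [-323.  -24.][-33.  -1.]
scene [313. 166.] h 0.073 [0.4565 0.1403] [-64.   2.][-272. -105.]
scene [335. 179.] h 0.052 [0.4598 0.2061] [2. 1.][-334. -125.]
scene [166. 183.] h 0.061 [ 0.669  -0.1615] [-357. -223.][-62. 199.]
scene [212. 177.] h 0.03 [ 0.5903 -0.0764] [-275. -141.][-115.   95.]
scene [360. 186.] h 0.075 [0.4625 0.2714] [67.  1.][-397. -145.]
scene [299. 201.] h 0.069 [0.5715 0.1588] [ -41. -112.][-329.   -4.]
scene [249. 219.] h 0.069 [0.6738 0.0802] [-115. -218.][-291.  119.]
top [404. 180.] h 0.062 [ 0.6704 -0.1639] [-359. -225.][-61. 201.]
top [305. 177.] h 0.07 [0.6743 0.0775] [-117. -218.][-288.  121.]
top [369. 212.] h 0.032 [ 0.5914 -0.0777] [-276. -142.][-114.   97.]
top [272. 219.] h 0.071 [0.5716 0.1565] [ -43. -112.][-327.   -3.]
top [390. 261.] h 0.057 [ 0.4719 -0.1225] [-326.  -25.][-31.   0.]
top [251. 266.] h 0.054 [0.4607 0.2047] [1. 0.][-333. -124.]
top [224. 265.] h 0.077 [0.4631 0.2694] [65.  1.][-395. -144.]
top [414. 271.] h 0.054 [ 0.4503 -0.1815] [-386.   -5.][32.  1.]
```

View pics/s8.png

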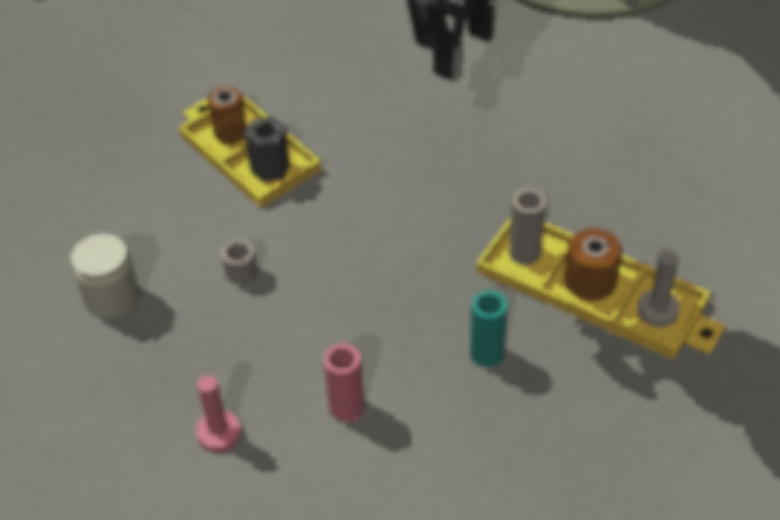

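All five parts stand in the right pockets: rollers, bush, sleeve and pin at crop (225,115), (593,265), (268,148), (528,225) and (660,285). The tin and short sleeve haven't moved. Handing in.

```bash
python3 -c "
from workcell import bot
print(bot.job_done())"
```

```text
the job is handed in; nothing more can be done
None
```

Both kits are made up and the job is handed in, at about 28.5 s on the robot's clock. The hand-in gives no verdict.

- **Placement:** in the last pictures all five parts stood upright in their own pockets. Each measured within about 2 mm of its pocket centre, and their tops were at the height expected for standing on the pocket floor. One gap: the arm hid the long sleeve from the top camera, so its position comes from the scene camera alone.
- **Things to leave alone:** the short sleeve and tin measured within about 2 mm of where they started. I did not measure the brush again at the end, but the arm never reached down near it. The pink and turquoise look-alikes were left alone; the two sleeve look-alikes measured unmoved.
- **Disagreement between views:** the two cameras disagreed on the tray centres by about 7–9 mm, because the slanted scene view catches the side walls. I used the top view.
- **Wrist force:** it read 78 N when the hex bush was set down and 54 N for the sleeve, under the 120 N limit. I lowered the last two parts more gently, with readings of 35 N or less.

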